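# Scraper from the disinfection box to its slot

## Robot

A 6-joint arm with a two-finger parallel gripper is mounted at the origin on the work surface. World frame = base frame: x ahead of the robot, y to its left, z up, the work surface at z = 0. Lengths are in mm, angles in rad, forces in N, time in s.
With the tool pointing down it reaches from about 275 to 825 mm from the base axis. Payload 4.9 kg.
Tool frame: the origin (TCP) lies between the finger pads; the fingertips stand 14 mm ahead of it and the grasp point (between the pads) lies 5 mm behind it; z points along the fingers, y is the direction in which the jaws open and shut (so a half turn about z gives the same grasp; the last joint's range is limited). The gripper opens to 85 mm and grips with 20 to 120 N. Pads are 22 mm wide; open, the fingers measure 114 mm over their backs; the gripper's body (76 mm by 85 mm) begins 54 mm behind the grasp point. The pads swing forward as they close: fully open they stand 13 mm farther back than shut.
Start: joints at [0.98, 0.326, -0.193, 1.052, 0, 1.437], TCP at [242.591, 493.628, 245.281] pointing down, gripper open.
Joint ranges: [-2.65, 2.65], [-0.97, 1.79], [-1.3, 1.35], [-1.93, 2.1], [-1.47, 1.37], [-3.14, 3.14]. Speed limits (rad/s): [2.57, 2.57, 3.14, 3.14, 3.14, 3.14].

## Interface

Orientations are given as a unit quaternion [x, y, z, w].
In Python, from station import env gives the robot as it stands.
- The arm moves only by the tool step_arm, never from a script. Its argument "steps" is a list that holds one entry, the list of rows, each a list of 5 numbers: the opening in per cent of the stroke, from 0 (shut) to 100 (fully open), then the shift along the tool's x, y, z in mm, then the turn about the tool's z in degrees. In form: [[[grip, x, y, z, twist], ...]]. A call has 1 to 10 rows; each row is the pose to reach, as a shift and turn from the pose commanded when the call began, along the tool's axes at that moment; what a row does not reach only later rows make up. A row lasts 1/12 s, in which the tool goes at most 41.7 mm and 7.16 degrees, less where a joint would pass 70% of its speed; a pose out of reach is approached as far as the arm can. A call with a gripper value outside its range is refused whole. The fingers move at their own pace and stop on an object; "squeeze" is the grip in N (left out, the last holds). Time passes only in rows, so rows that repeat a pose let the fingers close. It gives the time, the measured TCP pose, the force and the opening at its end, in the units of the state.
- env.sense(): the state, without advancing time (a new reading comes with each control period).
- env.read_camera(name): name is "scene" or "top"; returns the picture (400x640x3 uint8, red, green, blue); there is no depth.
- env.get_calibration(name): a dict with "intrinsics" (3x3 intrinsics, pixels), "position" and "attitude" of the camera in the world. Camera axes: x right, y down, z forward; pixel columns grow to the right and rows downward; lengths in mm; the calibration is good to about 2 mm. A picture is of the moment at which its call begins. get_calibration takes no time and is no camera call.
- env.hand_in(): hands the job in, once; it reports no verdict.
The state is a dict: "time_s": time; "joints": joint angles; "joint_vel": joint speeds; "joint_torque": joint torques, N m; "ee_pos": TCP position; "ee_rot": TCP orientation; "wrist_force": force on the tool from outside, world axes, zero at the start; "wrist_torque": the same for the moment, N m; "grip_width": finger opening in mm.
Only numpy, scipy, OpenCV 4.12 (cv2) and the standard library are available. Lean on these libraries where they do the work, as an engineer would, in place of code of your own. Each camera call takes 0.05 s, during which the arm holds its last target. There are 200 camera calls.

## Task

The plate scraper is done in the disinfection box. Swing the clear hood up and over until it rests open by itself, take the scraper out, and slide its blade down into the long slot of the white tool block until the handle sits on the block, lowering it rather than dropping it. Leave the hood open and do not shift or knock over the other things on the bench.

Things in the scene. Friction and masses are not known exactly. Their poses are not given: they have to be found in the camera images.
- box: Disinfection box, fixed: a white open base 140 (x) x 160 (y) x 50 mm high under a clear hood, with a green lamp on its front. Origin: centre of its underside on the bench; its x axis points from the front (handle side) to the hinge side. In the middle, two aluminium rails along y (each 12 mm thick, tops 63 mm above the bench, 8 mm apart) carry the scraper.
- hood (a joint): Angle of the clear hood (140 x 160 mm, 58 mm deep, 3 mm walls, about 250 g) about the box's rear top edge: 0 shut, 1.85 at its rear stop. Let go below about 1.0 rad it falls shut; beyond about 1.2 rad it falls slowly back onto the stop and stays.
- hood_bar (a point): Middle of the hood's handle bar: a round steel bar, 10 mm thick, 100 mm long, along the box's y. It stands 45 mm out in front of the hood's front wall on two arms, 101 mm above the bench (8 mm below the hood's top) when shut, and swings with the hood about hood_hinge, which is 185 mm behind and 50 mm below it when shut.
- hood_hinge (a point): Middle of the hood's hinge axis: on the box's rear rim, 70 mm behind the box's centre, 51 mm above the bench; axis along the box's y.
- scraper_grip (a point): Centre of the scraper's black handle. The handle is a bar 18 (x) x 90 (y) x 28 mm high; below it in the middle hangs a flat steel blade 4 (x) x 70 (y) x 55 mm long, so the underside of the handle is 14 mm and the lower edge of the blade 69 mm below this point. About 160 g. It starts upright under the hood, the blade between the rails and the handle resting on them. Both ways round are alike.
- block: White plastic tool block, fixed, 90 (x) x 115 (y) x 60 mm high, with one long slot and, side by side, two short slots (37 mm, too short for the blade). Origin: centre of its underside on the bench. It may stand in either of two places, the tube rack in the other.
- long_slot (a point): Centre of the mouth of the block's long slot, in its top face 60 mm above the bench. The slot is 9 mm wide (x) and 77 mm long (y), goes straight down through the block, and has a 2 mm chamfer round the mouth. When the scraper is home the handle's underside lies on the block.
- rack: Wire rack, 80 (x) x 110 (y) mm, of capped tubes, fixed, 107 mm high. Origin: centre of its underside. Only in the way.
- dish: Lidded agar dish, loose, 90 mm across, 17 mm high; origin: centre of its underside. Leave alone.
- dish_stack: Stack of five empty lidded dishes, one loose piece, 90 mm across, 83 mm high; origin: centre of its underside. Leave alone.
- bottle: Amber reagent bottle, loose, 60 mm across, 130 mm high; origin: centre of its underside. Leave alone.
- beaker: Glass beaker, loose, 66 mm across, 80 mm high; origin: centre of its underside. Leave alone.
- pen: Marker pen lying flat, loose, 130 mm long (along x), 12 mm thick; origin: its middle, on the bench. Leave alone.
Things that resemble listed ones, but are neither listed nor needed, are in the scene too. Leave any red or turquoise look-alike of the box alone. What is shaped like the block but green is not meant.

How it is judged (in metres and radians):
On the way, in this order (a step that is already met when the one before it is completed fails the run):
1. the hood is swung up and over (beyond 1.4 rad) (value of joint hood above 1.4 rad), for 0.2 s.
2. the scraper is lifted out of its cradle (handle centre more than 140 mm above the bench), the hood still open (height (world z) of scraper_grip above 0.14 m and value of joint hood above 1.4 rad), for 0.1 s.
At the end, for the whole second after the job is handed in: The scraper rests blade down in the long slot: handle centre within 6 mm across and 8 mm along the slot of its centre and under 18 mm above the block's top (handle seated within 4 mm), tilt under 0.1 rad, in line within 0.15 rad, still (under 20 mm/s); the hood rests open beyond 1.4 rad (x of scraper_grip in the frame of long_slot between -0.006 and 0.006 m and y of scraper_grip in the frame of long_slot between -0.008 and 0.008 m and z of scraper_grip in the frame of long_slot below 0.018 m and angle between scraper_grip's own z axis and vertical below 0.1 rad and angle between the x axis of scraper_grip and the x axis of long_slot, either way round below 0.15 rad and linear speed of scraper below 0.02 m/s and value of joint hood above 1.4 rad); the robot touches nothing.
It fails at once if the scraper is let go over the block while its handle is still more than 15 mm above the block (contact force between the fingers and scraper below 0.2 N and horizontal distance between scraper_grip and long_slot below 0.05 m and z of scraper_grip in the frame of long_slot above 0.029 m).
It fails at once if the agar dish, the dish stack, the bottle, the beaker or the pen is shifted more than 30 mm (distance of any of dish, dish_stack, bottle, beaker, pen from where it was at the start of the episode above 0.03 m).
It fails at once if the bottle, the beaker or the dish stack is tipped over (angle between any of bottle, beaker, dish_stack's own z axis and vertical above 0.5 rad).
It also fails if it takes over 64 s, if anything falls off the work surface, if the arm or the gripper's body presses on something with over 40 N, if the wrist force passes 120 N, or if a joint passes its speed limit or range.

## Working session

There is one attempt and no reset: what is moved stays moved. The work goes in short steps, Python scripts to look and compute and a tool call to move; the robot and the scene stay as the last step left them, time stands still between calls to the robot, and variables do not carry over. Pictures are saved under pics/ and viewed, about 8 in all and at most 12, crops included, and the job is handed in when it is done.

Besides the shell and the picture viewer there is one more tool, called after ">>>" by a JSON object that holds its "fn" and its "kwargs". step_arm: Moves the arm, as the interface text tells. Its arguments: {"type":"object","properties":{"steps":{"type":"array"},"squeeze":{"type":"number"}},"required":["steps"]}

```bash
mkdir -p pics; cat > h.py <<'E'
from station import env
import numpy as np, cv2
from scipy.spatial.transform import Rotation as R
def snap(n,fn=None):
    im=cv2.cvtColor(np.asarray(env.read_camera(n)),cv2.COLOR_RGB2BGR)
    if fn: cv2.imwrite('pics/'+fn,im)
    return im
def cal(n):
    c=env.get_calibration(n); a=np.array(c['attitude'],float)
    M=a if a.shape==(3,3) else R.from_quat(a).as_matrix()
    return np.array(c['intrinsics'],float),np.array(c['position'],float),M
def ray(n,u,v):
    K,p,M=cal(n); d=M@np.linalg.solve(K,[u,v,1.]); return p,d/np.linalg.norm(d)
def onz(n,u,v,z):
    p,d=ray(n,u,v); return p+d*(z-p[2])/d[2]
def proj(n,P):
    K,p,M=cal(n); q=K@(M.T@(np.array(P,float)-p)); return q[:2]/q[2]
def tri(a,b):
    p,d=ray(*a);q,e=ray(*b)
    t=np.linalg.lstsq(np.c_[d,-e],q-p,rcond=None)[0]
    A=p+t[0]*d;B=q+t[1]*e; return (A+B)/2,np.linalg.norm(A-B)
E
ls; python3 - <<'E'
from h import *
for n in('scene','top'):
    snap(n,n+'0.png'); print(n,env.get_calibration(n))
print(env.sense())
E
```

```text
h.py
pics
scene {'intrinsics': array([[411.99878645,   0.        , 319.83382216],
       [  0.        , 411.99878645, 197.80219593],
       [  0.        ,   0.        ,   1.        ]]), 'position': array([1244.41793568, -671.85147581, 1228.63302811]), 'attitude': array([ 0.86289476,  0.34808951, -0.13440033, -0.34085609])}
top {'intrinsics': array([[395.89350099,   0.        , 323.55026427],
       [  0.        , 395.89350099, 198.62054712],
       [  0.        ,   0.        ,   1.        ]]), 'position': array([ 428.72535645,  113.04297788, 1295.74741781]), 'attitude': array([-0.70637119,  0.70697121, -0.02501536,  0.0246106 ])}
{'time_s': 0.1, 'joints': array([ 9.79783132e-01,  3.26891961e-01, -1.93470453e-01,  1.05204133e+00,
        2.86892253e-07,  1.43657959e+00]), 'joint_vel': array([-0.00078516, -0.0011865 ,  0.00239259, -0.00216573,  0.00144532,
        0.00074728]), 'joint_torque': array([ 1.62432116e-03, -4.44237864e+01,  2.63038659e+01,  7.81998388e-03,
       -4.83133977e-05, -4.17360397e-06]), 'ee_pos': array([242.3025907 , 493.18228529, 244.57315696]), 'ee_rot': array([ 2.26417571e-01,  9.74029998e-01, -7.51395434e-04, -2.85226275e-04]), 'wrist_force': array([-0.02028923,  0.24429434, -0.61195311]), 'wrist_torque': array([ 0.00532076,  0.04297285, -0.06270546]), 'grip_width': 85.66513051566503}
```

View pics/scene0.png

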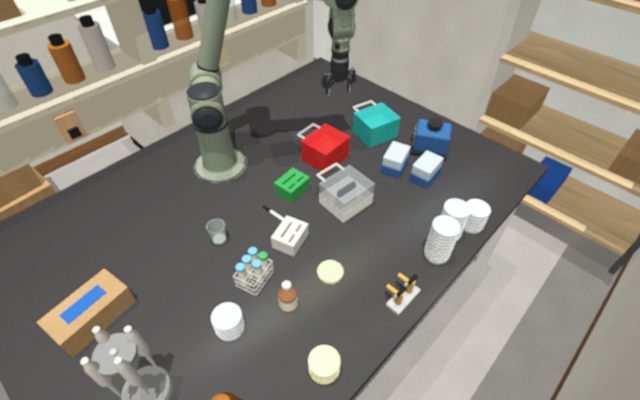

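View pics/top0.png

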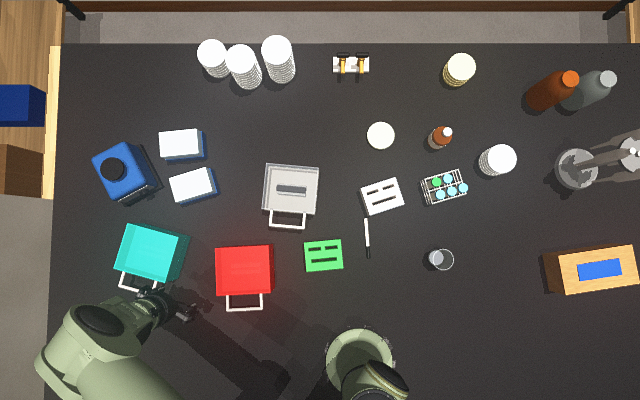

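The scene view shows a clear box at (347,192), white block (290,234), rack (253,270), pen (275,213) and beaker (217,232). In the top view they are the clear box at (290,193), white block (382,196), rack (443,187), pen (367,238) and beaker (440,259).

What could be mistaken for the targets, in the top view:
- **Box:** clear (290,193), red (243,272) and turquoise (150,252). I choose the clear one.
- **Block:** white (382,196), green (323,255) and white-and-blue boxes (181,144), (192,185). I choose the white one with slots.

One close crop will check both choices.

```bash
python3 - <<'E'
import cv2,numpy as np
t=cv2.imread('pics/top0.png')[150:250,250:410]; s=cv2.imread('pics/scene0.png')[155:255,255:385]
a=cv2.resize(t,None,fx=5,fy=5,interpolation=cv2.INTER_CUBIC)[:, :800]
cv2.imwrite('pics/ct.png',a)
b=cv2.resize(s,None,fx=6,fy=6,interpolation=cv2.INTER_CUBIC)
cv2.imwrite('pics/cs.png',b)
E
```

```text
(no output)
```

View pics/ct.png

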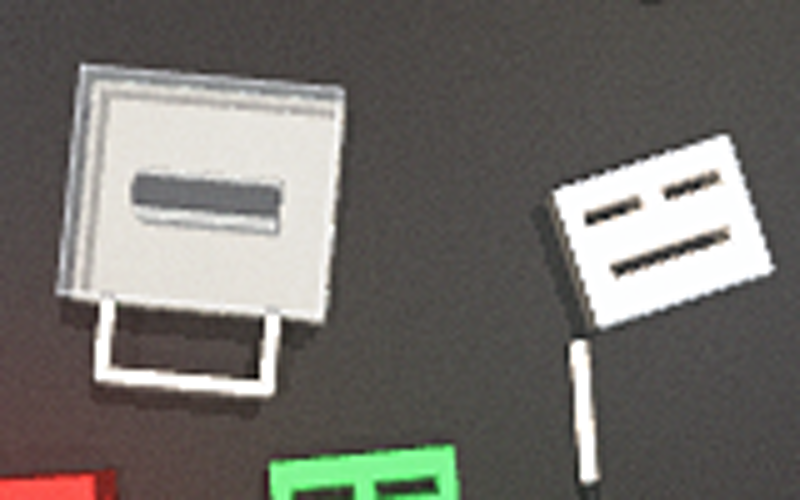

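View pics/cs.png

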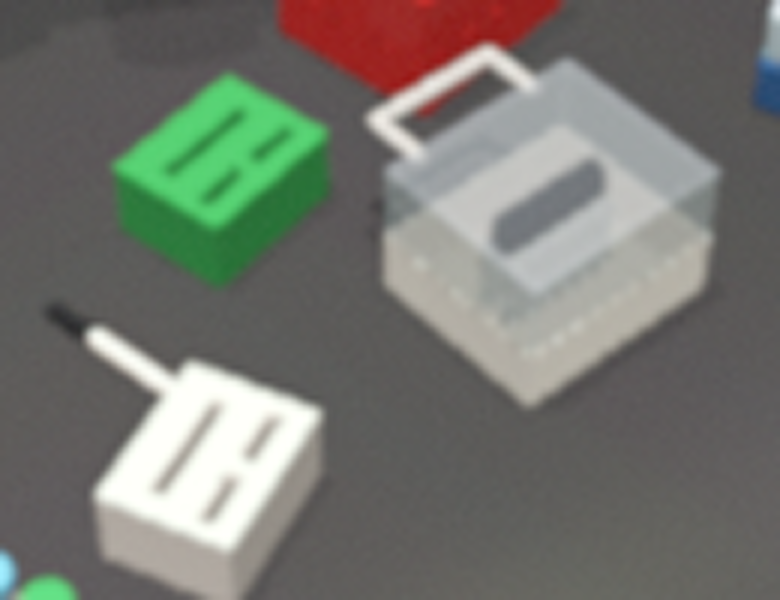

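The crops confirm the choices. The clear box has a dark handle under its hood, and its bar runs from top px ≈ (270,225.5) to (304,228.5), scene (317,175) to (337,163). The white block has its long slot at top ≈ (384,200), scene ≈ (286,229). Both slots show clearly, so I measure next.

```bash
python3 - <<'E'
from h import *
t=cv2.imread('pics/top0.png'); s=cv2.imread('pics/scene0.png')
G=lambda i:cv2.cvtColor(i,cv2.COLOR_BGR2GRAY).astype(int)
gt,gs=G(t),G(s)
def comps(mask,x0,y0,mina,lab):
    n,l,st,c=cv2.connectedComponentsWithStats(mask.astype(np.uint8))
    for i in range(1,n):
        if st[i,4]>=mina:
            pts=np.argwhere(l==i)[:,::-1].astype(np.float32)
            r=cv2.minAreaRect(pts); print(lab,st[i],c[i]+[x0,y0],'rect',np.round(r[0],1)+[x0,y0],np.round(r[1],1),round(r[2],1))
# slot
comps(gt[175:217,358:406]<150,358,175,6,'slot top');comps(gs[213:256,268:312]<150,268,213,6,'slot sc')
# handle
comps(gt[180:200,270:312]<140,270,180,10,'hand top');comps(gs[175:205,325:365]<140,325,175,10,'hand sc')
# bar
comps(gt[210:235,262:312]>150,262,210,10,'bar top');comps(gs[158:185,312:348]>150,312,158,10,'bar sc')
E
```

```text
slot top [  0   0  48  42 931] [380.73039742 195.31149302] rect [381.5 195.5] [41. 47.] 90.0
slot top [25  9 11  6 24] [387.83333333 186.54166667] rect [387.8 186.6] [ 2.2 10.8] 71.6
slot top [ 9 15 11  5 25] [371.88 191.76] rect [371.9 191.7] [ 1.9 10.8] 71.6
slot top [14 21 24  9 55] [383.70909091 199.87272727] rect [383.5 199.9] [ 2.5 23.8] 73.6
slot sc [  0   0  44  43 934] [291.40792291 235.06745182] rect [289.5 234. ] [42. 43.] 90.0
hand top [  6   5  30   9 176] [290.71590909 188.78409091] rect [290.6 188.7] [29.4  6.2] 5.2
hand sc [ 0  0  7  4 17] [327.05882353 176.        ] rect [328.  176.5] [3. 6.] 90.0
hand sc [ 12   7  18  15 114] [345.81578947 189.15789474] rect [345.8 189.2] [ 5.5 20.5] 56.3
bar top [  7   0  43  19 287] [289.87108014 218.59233449] rect [290. 219.] [42. 18.] 0.0
bar sc [  4   5  32  22 426] [334.44600939 175.64788732] rect [331.5 173.5] [21. 31.] 90.0
```

```bash
python3 - <<'E'
from h import *
np.set_printoptions(precision=1,suppress=True)
print('slot',tri(('top',383.6,199.9),('scene',285.75,229.25)), onz('top',383.6,199.9,60), onz('scene',285.75,229.25,60))
print('bar',tri(('top',286.6,226.6),('scene',326.4,168.4)), onz('top',286.6,226.6,101),onz('scene',326.4,168.4,101))
print('hand',tri(('top',290.7,188.6),('scene',345.8,189.2)), onz('top',290.6,188.7,88),onz('scene',345.8,189.2,84))
def ang(a,b,z):
    A=onz('top',*a,z);B=onz('top',*b,z);d=A-B; return A,B,np.linalg.norm(d),np.degrees(np.arctan2(d[1],d[0]))
f=lambda x,y:(250+(x+.5)/5-.5,150+(y+.5)/5-.5)
print('bar',ang(f(97,380),f(272,393),101))
a=np.radians(73.6);v=np.array([np.sin(a),-np.cos(a)])*11.5  # along slot
print('slot',ang((383.6-v[0],199.9-v[1]),(383.6+v[0],199.9+v[1]),60))
print('slot2',ang(f(612,270),f(729,235),60))
a=np.radians(5.2);v=np.array([np.cos(a),np.sin(a)])*14.5
print('hand',ang((290.6-v[0],188.7-v[1]),(290.6+v[0],188.7+v[1]),91))
print(ang(f(83,65),f(345,88),109),ang(f(60,295),f(325,322),109),ang(f(80,65),f(60,295),109))
s=env.sense(); print(R.from_quat(s['ee_rot']).as_matrix())
E
```

```text
slot (array([511.3, -76.8,  55.2]), np.float64(1.2292744838585024)) [511.4 -75.6  60. ] [513.9 -79.6  60. ]
bar (array([428.8, 224. , 102.1]), np.float64(1.2062624568734388)) [428.4 223.6 101. ] [428.4 225.3 101. ]
hand (array([545.3, 213.5,  73.9]), np.float64(1.6424355983143728)) [544.2 213.2  88. ] [550.9 205.1  84. ]
bar (array([431.4, 276.6, 101. ]), array([423.5, 171.2, 101. ]), np.float64(105.68568288076322), np.float64(85.71436692222055))
slot (array([501.3, -41. ,  60. ]), array([ 521.6, -110.2,   60. ]), np.float64(72.18625249372968), np.float64(106.33701884869879))
slot2 (array([499.9, -39.2,  60. ]), array([ 521.8, -112.6,   60. ]), np.float64(76.65821535111098), np.float64(106.5896489013476))
hand (array([548. , 257.1,  91. ]), array([539.8, 168.8,  91. ]), np.float64(88.66580371988499), np.float64(84.73382208259004))
(array([621.5, 285.7, 109. ]), array([607.4, 127.2, 109. ]), np.float64(159.0949707601297), np.float64(84.89793772204928)) (array([482.3, 298.2, 109. ]), array([466. , 139.2, 109. ]), np.float64(159.81799352252463), np.float64(84.13599371850748)) (array([621.5, 287.5, 109. ]), array([482.3, 298.2, 109. ]), np.float64(139.60842464636696), np.float64(-4.390968773484848))
[[-0.9  0.4 -0. ]
 [ 0.4  0.9 -0. ]
 [ 0.  -0.  -1. ]]
```

```bash
cat >> h.py <<'E'
np.set_printoptions(precision=1,suppress=True)
def go(P,yaw,s=None):
    "tool-axis shift and twist to bring TCP to P (world) with tool y axis at yaw deg (mod 180)"
    s=s or env.sense(); M=R.from_quat(s['ee_rot']).as_matrix()
    y=np.degrees(np.arctan2(M[1,1],M[0,1])); tw=(y-yaw+90)%180-90
    print('shift',M.T@(np.array(P,float)-s['ee_pos']),'twist',round(tw,1),'at',s['ee_pos'],'yaw',round(y,1),'t',s['time_s'],'w',s['grip_width'],'F',s['wrist_force'],'tilt',M[:,2])
E
python3 -c "
from h import *
go((428.4,224,170),-5.0)"
```

```text
shift [-285.8 -159.4   74.8] twist 68.8 at [242.3 493.2 244.6] yaw 63.8 t 0.1 w 85.66513051566503 F [-0.   0.2 -0.6] tilt [-0. -0. -1.]
```

>>> {"fn": "step_arm", "kwargs": {"steps": [[[40,-143,-80,10,35],[40,-286,-159,20,69],[40,-286,-159,20,69],[40,-286,-159,20,69],[40,-286,-159,40,69],[40,-286,-159,60,69],[40,-286,-159,75,69],[40,-286,-159,75,69],[40,-286,-159,75,69],[40,-286,-159,75,69]]]}}

```text
time_s: 0.93
ee_pos: [429.3, 221.9, 168.3]
ee_rot: [0.742, 0.671, -0.002, -0.0]
wrist_force: [-0.0, 0.3, 0.2]
grip_width: 33.9
```

```bash
python3 -c "
from h import *
go((428.4,224,97),-5.0); t=snap('top','t1.png'); s=snap('scene','s1.png')
a=cv2.resize(t[170:245,250:330],(400,375),interpolation=2);b=cv2.resize(s[120:195,290:370],(400,375),interpolation=2)
cv2.imwrite('pics/c1.png',np.hstack([a,b]))"
```

```text
shift [ 2.2 -0.9 71.3] twist -0.8 at [429.3 221.9 168.3] yaw -5.8 t 0.9333 w 33.90821892521173 F [-0.   0.3  0.2] tilt [-0. -0. -1.]
```

View pics/c1.png

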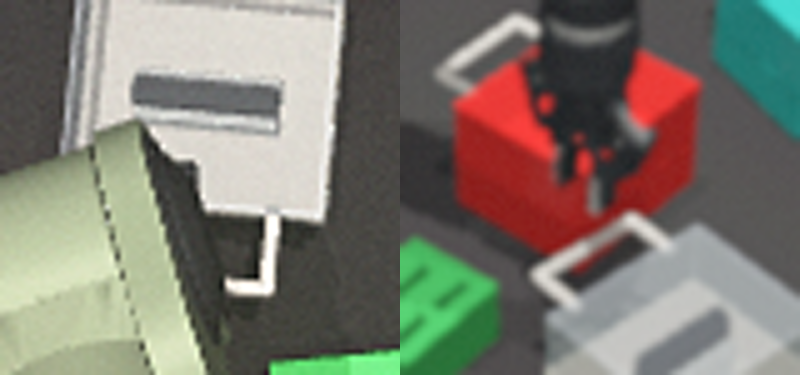

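The gripper hangs above the bar. In the scene crop the fingertips at (565–600,175–205) lie above the bar at (535–635,215–270). Descending next.

>>> {"fn": "step_arm", "kwargs": {"steps": [[[40,2,-1,25,0],[40,2,-1,50,0],[40,2,-1,71,0],[40,2,-1,71,0],[0,2,-1,71,0],[0,2,-1,71,0],[0,2,-1,71,0],[0,2,-1,71,0],[0,2,-1,71,0]]], "squeeze": 30}}

```text
time_s: 1.78
ee_pos: [432.6, 226.9, 101.7]
ee_rot: [0.738, 0.675, 0.003, 0.003]
wrist_force: [6.7, -2.1, -4.2]
grip_width: 8.7
```

```bash
python3 -c "
from h import *
s=env.sense();go(s['ee_pos'],-5)
p=s['ee_pos']; M=R.from_quat(s['ee_rot']).as_matrix()
xb=np.array([np.cos(np.radians(-5)),np.sin(np.radians(-5)),0])
for th in np.arange(0,1.71,.1):
    a=.264+th; d=xb*(185-191.6*np.cos(a)); d[2]=191.6*np.sin(a)-50
    print(round(th,1),M.T@d)"
```

```text
shift [0. 0. 0.] twist -0.2 at [432.6 226.9 101.7] yaw -5.2 t 1.7833 w 8.7352080364875 F [ 6.7 -2.1 -4.2] tilt [ 0. -0. -1.]
0.0 [0. 0. 0.]
0.1 [  0.    6.1 -18.2]
0.2 [  0.   14.  -35.6]
0.3 [  0.1  23.5 -52.2]
0.4 [  0.1  34.7 -67.8]
0.5 [  0.1  47.4 -82.1]
0.6 [  0.2  61.4 -95.2]
0.7 [   0.2   76.7 -106.7]
0.8 [   0.2   93.  -116.7]
0.9 [   0.3  110.3 -125. ]
1.0 [   0.3  128.3 -131.5]
1.1 [   0.4  146.9 -136.2]
1.2 [   0.4  165.8 -139.1]
1.3 [   0.5  184.9 -140. ]
1.4 [   0.6  204.1 -139. ]
1.5 [   0.6  223.  -136.1]
1.6 [   0.7  241.5 -131.3]
1.7 [   0.7  259.5 -124.7]
```

>>> {"fn": "step_arm", "kwargs": {"steps": [[[0,0,3,-9,0],[0,0,6,-18,0],[0,0,10,-27,0],[0,0,14,-36,0],[0,0,19,-44,0],[0,0,23,-52,0],[0,0,29,-60,0],[0,0,35,-68,0],[0,0,35,-68,0]]]}}

```text
time_s: 2.53
ee_pos: [467.4, 223.7, 170.7]
ee_rot: [0.738, 0.674, 0.003, 0.003]
wrist_force: [6.9, -2.1, -8.2]
grip_width: 8.8
```

```bash
python3 -c "
from h import *
s=env.sense();go(s['ee_pos'],-5)
t=snap('top','t2.png'); s=snap('scene','s2.png')
a=cv2.resize(t[150:245,250:350],(400,380),interpolation=2);b=cv2.resize(s[110:220,290:390],(400,440),interpolation=2)[:380]
cv2.imwrite('pics/c2.png',np.hstack([a,b]))"
```

```text
shift [0. 0. 0.] twist -0.2 at [467.4 223.7 170.7] yaw -5.2 t 2.5333 w 8.816061039376512 F [ 6.9 -2.1 -8.2] tilt [ 0. -0. -1.]
```

View pics/c2.png

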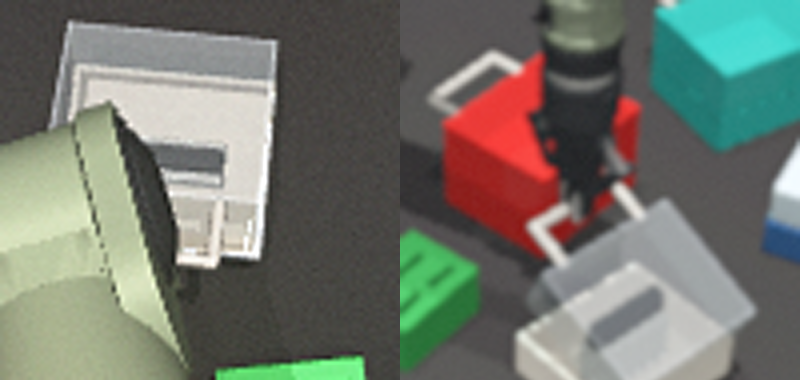

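The hood is lifting with the bar in the fingers, now at about 0.4 rad. I continue along the arc.

>>> {"fn": "step_arm", "kwargs": {"steps": [[[0,0,13,-14,0],[0,0,27,-27,0],[0,0,42,-39,0],[0,0,58,-49,0],[0,0,76,-57,0],[0,0,94,-64,0],[0,0,112,-68,0],[0,0,131,-71,0],[0,0,150,-72,0],[0,0,169,-71,0]]]}}

```text
time_s: 3.47
ee_pos: [632.7, 208.5, 241.8]
ee_rot: [0.738, 0.675, 0.001, 0.001]
wrist_force: [-1.9, -0.0, 0.2]
grip_width: 8.6
```

>>> {"fn": "step_arm", "kwargs": {"steps": [[[0,0,10,1,0],[0,0,19,3,0],[0,0,28,5,0],[0,0,37,8,0],[0,0,37,8,0],[0,0,37,8,0],[0,0,37,8,0]]]}}

```text
time_s: 4.05
ee_pos: [670.3, 205.0, 233.5]
ee_rot: [0.738, 0.675, 0.002, 0.002]
wrist_force: [1.1, -1.7, 6.1]
grip_width: 8.2
```

```bash
python3 -c "
from h import *
s=env.sense();go(s['ee_pos'],-5);print(s['joints'])
s=snap('scene','s3.png')
cv2.imwrite('pics/c3.png',cv2.resize(s[80:230,270:420],(600,600),interpolation=2))"
```

```text
shift [0. 0. 0.] twist -0.2 at [670.3 205.  233.5] yaw -5.2 t 4.05 w 8.177909157291188 F [ 1.1 -1.7  6.1] tilt [ 0.  0. -1.]
[ 0.2  0.6  0.2  1.2 -0.   1.9]
```

View pics/c3.png

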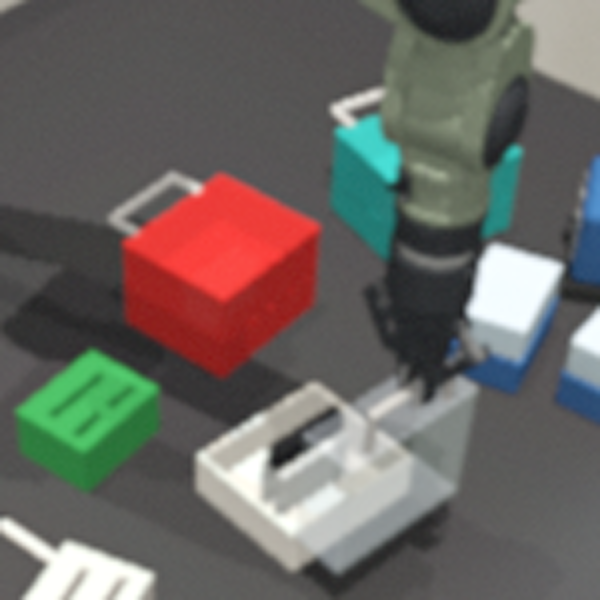

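The hood stands past vertical, about 1.6 rad, with the base open and the black handle visible. I let go, rise and step aside to look.

>>> {"fn": "step_arm", "kwargs": {"steps": [[[45,0,0,0,0],[45,0,0,0,0],[45,0,0,-15,0],[45,0,0,-40,0],[45,0,0,-80,0],[60,20,-40,-80,0],[60,60,-80,-80,0],[60,100,-120,-80,0],[60,140,-150,-80,0],[60,180,-180,-80,0]]]}}

```text
time_s: 4.93
ee_pos: [530.3, 360.7, 310.8]
ee_rot: [0.738, 0.674, 0.0, -0.0]
wrist_force: [0.8, -0.0, 0.7]
grip_width: 51.3
```

>>> {"fn": "step_arm", "kwargs": {"steps": [[[60,40,-20,0,0],[60,70,-40,0,0],[60,70,-40,0,0],[60,70,-40,0,0],[60,70,-40,0,0],[60,70,-40,0,0]]]}}

```text
time_s: 5.43
ee_pos: [499.1, 431.9, 310.2]
ee_rot: [0.739, 0.674, -0.0, 0.0]
wrist_force: [0.8, 0.6, 0.2]
grip_width: 51.1
```

```bash
python3 -c "
from h import *
s=env.sense();go((543.5,213.4,200),-5)
t=snap('top','t4.png'); s=snap('scene','s4.png')
a=cv2.resize(t[140:240,250:350],(400,400),interpolation=2);b=cv2.resize(s[130:230,300:400],(400,400),interpolation=2)
cv2.imwrite('pics/c4.png',np.hstack([a,b]))"
```

```text
shift [-213.5   64.2  110.3] twist -0.2 at [499.1 431.9 310.2] yaw -5.2 t 5.4333 w 51.11085005504418 F [0.8 0.6 0.2] tilt [-0. -0. -1.]
```

View pics/c4.png

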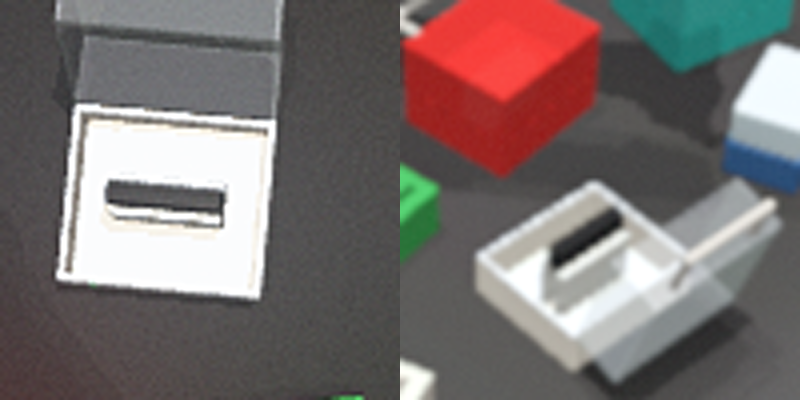

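The hood rests back on its stop. The handle is unobstructed in both views, at top ≈ (291,188.5) and scene ≈ (346,189.5). I measure it without the hood.

```bash
python3 - <<'E'
from h import *
t=cv2.imread('pics/t4.png'); s=cv2.imread('pics/s4.png')
out={}
for n,im,(x0,y0,x1,y1) in (('top',t,(271,180,312,200)),('scene',s,(332,175,362,202))):
    g=cv2.cvtColor(im,cv2.COLOR_BGR2GRAY)[y0:y1,x0:x1]
    n_,l,st,c=cv2.connectedComponentsWithStats((g<110).astype(np.uint8))
    i=1+st[1:,4].argmax(); pts=np.argwhere(l==i)[:,::-1].astype(np.float32)+np.float32([x0,y0])
    r=cv2.minAreaRect(pts); print(n,st[i],c[i]+[x0,y0],r); out[n]=c[i]+[x0,y0]
    b=cv2.boxPoints(r)
    if n=='top':
        e=[(b[k]+b[(k+1)%4])/2 for k in range(4)]
        A=[onz('top',*q,91) for q in e]; 
        for k in(0,1): d=A[k]-A[k+2]; print(np.linalg.norm(d),np.degrees(np.arctan2(d[1],d[0])))
P,e=tri(('top',*out['top']),('scene',*out['scene'])); print(P,e, onz('top',*out['top'],88))
for z in (91,77):
    print(z,[(proj('top',[543.5,213.4,z]),proj('scene',[543.5,213.4,z]))])
E
```

```text
top [  6   5  29   9 166] [290.7 189. ] ((290.99591064453125, 189.0450897216797), (28.609294891357422, 5.884822845458984), 5.194429397583008)
87.46537008392849 84.73970481976461
18.047667346301704 -4.894403509832821
scene [  6   7  18  15 113] [346.  188.9] ((345.73077392578125, 188.84616088867188), (5.54700231552124, 20.801258087158203), 56.3099365234375)
[544.6 214.1  74.7] 0.19996657696106282 [543.3 212.9  88. ]
91 [(array([290.5, 188.8]), array([345.9, 185.9]))]
77 [(array([290.8, 189.3]), array([345.7, 188.4]))]
```

>>> {"fn": "step_arm", "kwargs": {"steps": [[[50,-40,12,0,0],[50,-80,24,20,0],[50,-120,36,40,0],[50,-160,48,70,0],[50,-200,60,100,0],[50,-214,64,140,0],[50,-214,64,170,0],[50,-214,64,170,0],[50,-214,64,170,0],[50,-214,64,170,0]]]}}

```text
time_s: 6.37
ee_pos: [543.2, 212.7, 140.1]
ee_rot: [0.739, 0.674, -0.001, -0.0]
wrist_force: [-0.4, 1.5, 0.4]
grip_width: 42.6
```

```bash
python3 -c "
from h import *
go((543.5,213.2,81),-5)"
```

```text
shift [ 0.5  0.4 59.1] twist -0.3 at [543.2 212.7 140.1] yaw -5.3 t 6.3667 w 42.61325501818315 F [-0.4  1.5  0.4] tilt [-0. -0. -1.]
```

>>> {"fn": "step_arm", "kwargs": {"steps": [[[50,0,0,25,0],[50,0,0,45,0],[50,0,0,59,0],[50,0,0,59,0],[0,0,0,59,0],[0,0,0,59,0],[0,0,0,59,0],[0,0,0,59,0],[0,0,0,59,0]]], "squeeze": 50}}

```text
time_s: 7.12
ee_pos: [544.9, 214.7, 83.6]
ee_rot: [0.738, 0.675, 0.002, 0.001]
wrist_force: [-0.3, 0.3, 6.4]
grip_width: 17.1
```

```bash
python3 -c "
from h import *
go((543.5,213.2,171),-5)"
```

```text
shift [ -1.4  -0.9 -87.4] twist -0.2 at [544.9 214.7  83.6] yaw -5.2 t 7.1167 w 17.083601608990417 F [-0.3  0.3  6.4] tilt [ 0.  0. -1.]
```

>>> {"fn": "step_arm", "kwargs": {"steps": [[[0,0,0,-8,0],[0,0,0,-20,0],[0,0,0,-40,0],[0,0,0,-65,0],[0,0,0,-90,0],[0,0,0,-115,0],[0,0,0,-125,0],[0,0,0,-125,0],[0,0,0,-125,0],[0,0,0,-125,0]]]}}

```text
time_s: 7.95
ee_pos: [542.0, 213.7, 204.7]
ee_rot: [0.738, 0.674, -0.001, -0.001]
wrist_force: [-0.1, -0.1, -2.8]
grip_width: 17.3
```

```bash
python3 -c "
from h import *
go((512,-77,200),16.5)"
```

```text
shift [-292.2   -3.7    5. ] twist -21.7 at [542.  213.7 204.7] yaw -5.2 t 7.95 w 17.348844461315636 F [-0.1 -0.1 -2.8] tilt [-0. -0. -1.]
```

>>> {"fn": "step_arm", "kwargs": {"steps": [[[0,-35,0,0,-4],[0,-70,-1,0,-8],[0,-105,-1,0,-12],[0,-140,-2,0,-16],[0,-175,-2,0,-20],[0,-210,-3,0,-22],[0,-245,-3,0,-22],[0,-280,-4,0,-22],[0,-292,-4,0,-22],[0,-292,-4,0,-22]]]}}

```text
time_s: 8.78
ee_pos: [511.6, -79.0, 204.7]
ee_rot: [0.598, 0.802, -0.001, -0.001]
wrist_force: [0.4, 0.1, -2.0]
grip_width: 17.1
```

>>> {"fn": "step_arm", "kwargs": {"steps": [[[0,0,0,15,0],[0,0,0,30,0],[0,0,0,45,0],[0,0,0,45,0],[0,0,0,45,0],[0,0,0,45,0],[0,0,0,45,0]]]}}

```text
time_s: 9.37
ee_pos: [513.4, -76.1, 162.0]
ee_rot: [0.596, 0.803, 0.0, 0.0]
wrist_force: [-0.3, 0.2, -1.5]
grip_width: 16.6
```

```bash
python3 -c "
from h import *
go((512,-77,155),16.5)
t=snap('top','t5.png'); s=snap('scene','s5.png')
a=cv2.resize(t[160:240,345:425],(400,400),interpolation=2);b=cv2.resize(s[180:260,250:330],(400,400),interpolation=2)
cv2.imwrite('pics/c5.png',np.hstack([a,b]))"
```

```text
shift [-0.4 -1.6  7. ] twist 0.4 at [513.4 -76.1 162. ] yaw 16.9 t 9.3667 w 16.590789232272975 F [-0.3  0.2 -1.5] tilt [ 0. -0. -1.]
```

View pics/c5.png

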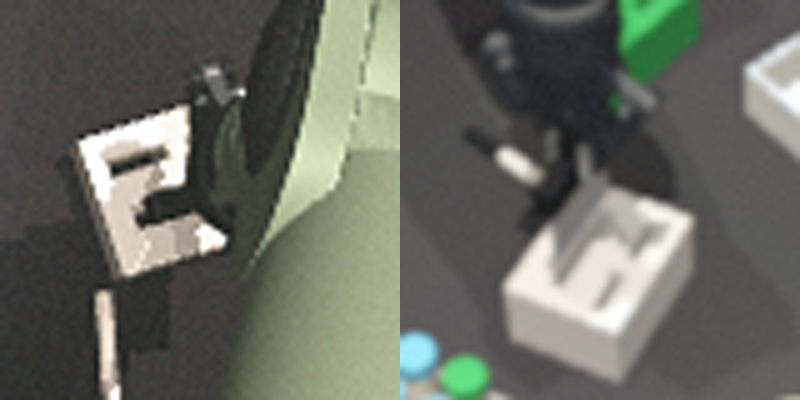

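In the scene crop the blade hangs over the block. Its lower left corner is at crop (552,280), px ≈ (280,235.6). Top view is partly hidden by the arm. I sharpen the slot and blade numbers.

```bash
python3 - <<'E'
from h import *
s0=cv2.cvtColor(cv2.imread('pics/scene0.png'),cv2.COLOR_BGR2GRAY);t0=cv2.cvtColor(cv2.imread('pics/top0.png'),cv2.COLOR_BGR2GRAY)
# darkness-weighted centroid of the long slot in both views (clean first pictures)
def cen(g,c,half,ang,w):
    yy,xx=np.mgrid[0:g.shape[0],0:g.shape[1]];d=np.stack([xx-c[0],yy-c[1]],-1);u=np.array([np.cos(ang),np.sin(ang)])
    a=d@u;b=d@np.array([-u[1],u[0]]);m=(abs(a)<half)&(abs(b)<w)
    W=np.clip(np.percentile(g[m],80)-g.astype(float)-25,0,None)*m
    c2=np.array([(xx*W).sum(),(yy*W).sum()])/W.sum()
    A=(a*W).sum()/W.sum(); return c2,np.sqrt(12*(((a-A)**2*W).sum()/W.sum()))
ct,lt=cen(t0,(383.6,199.9),15,np.radians(-16.4),3)
cs,ls=cen(s0,(285.75,229.25),10.5,np.arctan2(87,-59),2.5)
print('slot px',ct,lt,cs,ls,tri(('top',*ct),('scene',*cs)),onz('top',*ct,60),onz('scene',*cs,60))
st=env.sense();T=st['ee_pos'];M=R.from_quat(st['ee_rot']).as_matrix()
for dx in(35,-35):
    for dz in (75.6,20.6): 
        P=T+M@[dx,0,dz]; print('blade',dx,P,'scene',proj('scene',P))
s=cv2.imread('pics/s5.png')
cv2.imwrite('pics/c6.png',cv2.resize(s[200:250,265:315],(600,600),interpolation=2))
E
```

```text
slot px [383.3 200.1] 23.891140560628244 [285.7 229.6] 16.467360688567858 (array([510.7, -76.4,  52.3]), np.float64(1.7795239373629983)) [510.8 -74.6  60. ] [514.9 -80.9  60. ]
blade 35 [503.4 -42.9  86.5] scene [290.8 217.4]
blade 35 [503.3 -42.9 141.5] scene [290.1 207.3]
blade -35 [ 523.7 -109.9   86.5] scene [280.9 230.9]
blade -35 [ 523.6 -109.9  141.5] scene [279.9 220.9]
```

View pics/c6.png

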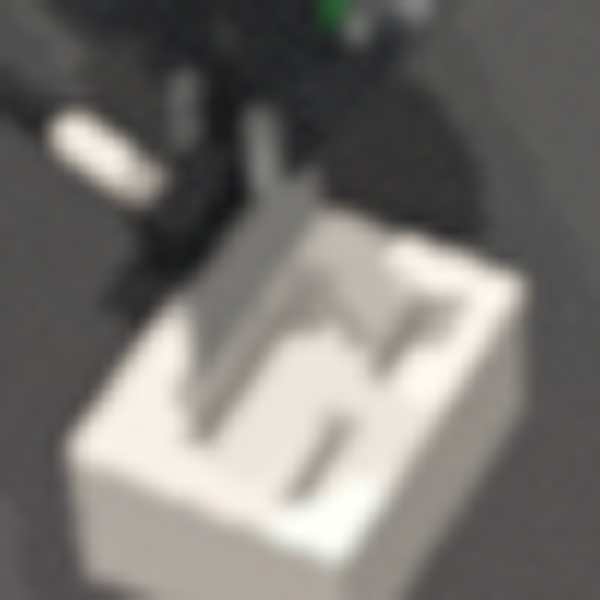

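```bash
python3 - <<'E'
from h import *
for b in((0,1.6),(-.5,1.6),(-.3,1.2),(-.3,2)): print(b,onz('scene',285.7-b[0],229.6-b[1],60))
go((511.8,-76,145),16.4)
E
```

```text
(0, 1.6) [509.5 -75.8  60. ]
(-0.5, 1.6) [510.8 -74.5  60. ]
(-0.3, 1.2) [511.7 -76.3  60. ]
(-0.3, 2) [509.  -73.8  60. ]
shift [ 0.9 -1.5 17.1] twist 0.5 at [513.4 -76.4 162.1] yaw 16.9 t 9.4667 w 17.04780782878874 F [ 0.9  0.2 -1.9] tilt [ 0. -0. -1.]
```

Corrected for the bias seen on the blade, the scene view agrees with the top view: the slot is at (511,-75). I align and lower slowly, watching the force.

>>> {"fn": "step_arm", "kwargs": {"steps": [[[0,2,-2,6,0.5],[0,2,-2,12,0.5],[0,2,-2,18,0.5],[0,2,-2,22,0.5],[0,2,-2,26,0.5],[0,2,-2,30,0.5],[0,2,-2,32,0.5],[0,2,-2,32,0.5],[0,2,-2,32,0.5]]]}}

```text
time_s: 10.22
ee_pos: [510.3, -75.2, 129.2]
ee_rot: [0.6, 0.8, -0.0, -0.0]
wrist_force: [-0.6, 0.0, -1.4]
grip_width: 16.9
```

```bash
python3 -c "
from h import *
go((511,-75.2,85),16.4)"
```

```text
shift [-0.2  0.7 44.2] twist -0.1 at [510.3 -75.2 129.2] yaw 16.3 t 10.2167 w 16.88956459321811 F [-0.6  0.  -1.4] tilt [-0.  0. -1.]
```

The blade tip is below the mouth (about 54 < 60) with no contact force, so it has entered.

>>> {"fn": "step_arm", "kwargs": {"steps": [[[0,0,0,5,0],[0,0,0,10,0],[0,0,0,15,0],[0,0,0,20,0],[0,0,0,25,0],[0,0,0,30,0],[0,0,0,35,0],[0,0,0,38,0],[0,0,0,38,0]]]}}

```text
time_s: 10.97
ee_pos: [510.1, -75.1, 90.5]
ee_rot: [0.6, 0.8, -0.0, -0.0]
wrist_force: [0.3, -0.5, -1.4]
grip_width: 17.0
```

>>> {"fn": "step_arm", "kwargs": {"steps": [[[0,0,0,2,0],[0,0,0,4,0],[0,0,0,6,0],[0,0,0,7,0],[0,0,0,8,0],[0,0,0,8,0],[0,0,0,8,0]]]}}

```text
time_s: 11.55
ee_pos: [510.3, -75.2, 83.3]
ee_rot: [0.6, 0.8, 0.0, -0.0]
wrist_force: [0.3, -0.3, -1.6]
grip_width: 16.9
```

```bash
python3 -c "
from h import *
go((511,-75.2,80.6),16.4)"
```

```text
shift [-0.2  0.7  2.7] twist -0.1 at [510.3 -75.2  83.3] yaw 16.3 t 11.55 w 16.939285756401752 F [ 0.3 -0.3 -1.6] tilt [-0.  0. -1.]
```

Not seated yet. I keep going in small steps until the force shows contact.

>>> {"fn": "step_arm", "kwargs": {"steps": [[[0,0,0,1,0],[0,0,0,2,0],[0,0,0,2.5,0],[0,0,0,3,0],[0,0,0,3,0],[0,0,0,3,0]]]}}

```text
time_s: 12.05
ee_pos: [510.3, -75.2, 80.6]
ee_rot: [0.6, 0.8, 0.0, 0.0]
wrist_force: [-1.6, 0.8, 3.6]
grip_width: 17.0
```

>>> {"fn": "step_arm", "kwargs": {"steps": [[[0,0,0,0.5,0],[0,0,0,1,0],[0,0,0,1.5,0],[0,0,0,1.5,0],[0,0,0,1.5,0]]]}}

```text
time_s: 12.47
ee_pos: [510.3, -75.2, 80.6]
ee_rot: [0.599, 0.8, 0.0, 0.0]
wrist_force: [-6.2, 0.8, 17.5]
grip_width: 17.0
```

The TCP stopped at 80.6, exactly the predicted seated height, with the force rising. I ease off, release and rise.

>>> {"fn": "step_arm", "kwargs": {"steps": [[[0,0,0,-1,0],[0,0,0,-1,0],[20,0,0,-1,0],[40,0,0,-1,0],[45,0,0,-1,0],[45,0,0,-1,0],[45,0,0,-10,0],[45,0,0,-30,0],[45,0,0,-60,0],[45,0,0,-100,0]]]}}

```text
time_s: 13.3
ee_pos: [508.4, -74.6, 178.1]
ee_rot: [0.6, 0.8, -0.001, -0.002]
wrist_force: [0.5, -0.5, 0.6]
grip_width: 38.2
```

>>> {"fn": "step_arm", "kwargs": {"steps": [[[45,30,-20,-30,0],[45,65,-50,-60,0],[45,100,-80,-80,0],[45,135,-100,-80,0],[45,170,-120,-80,0],[45,200,-140,-80,0],[45,230,-150,-80,0],[45,230,-150,-80,0],[45,230,-150,-80,0],[45,230,-150,-80,0]]]}}

```text
time_s: 14.13
ee_pos: [302.2, 103.5, 259.4]
ee_rot: [0.599, 0.801, 0.0, 0.001]
wrist_force: [0.5, -0.6, 0.2]
grip_width: 38.4
```

```bash
python3 - <<'E'
from h import *
go((0,0,0),0)
t=snap('top','t7.png'); s=snap('scene','s7.png')
a=cv2.resize(t[140:240,340:440],(400,400),interpolation=2);b=cv2.resize(s[150:270,270:390],(400,400),interpolation=2)
cv2.imwrite('pics/c7.png',np.hstack([a,b]))
g=cv2.cvtColor(t,cv2.COLOR_BGR2GRAY)[186:216,366:402]
n,l,st,c=cv2.connectedComponentsWithStats((g<110).astype(np.uint8))
for i in range(1,n):
    if st[i,4]>60:
        r=cv2.minAreaRect(np.argwhere(l==i)[:,::-1].astype(np.float32)); print(st[i],c[i]+[366,186],r,onz('top',*(c[i]+[366,186]),86))
E
```

```text
shift [ -13.7 -319.7  258.8] twist 16.4 at [302.2 103.5 259.4] yaw 16.4 t 14.1333 w 38.408400174903065 F [ 0.5 -0.6  0.2] tilt [ 0. -0. -1.]
[  4   8  30  13 163] [384.7 200.1] ((18.5716552734375, 14.243631362915039), (5.530460357666016, 29.514596939086914), 73.61045837402344) [509.  -74.9  86. ]
[  6  20  30  10 165] [391. 212.] ((20.5, 24.5), (9.0, 29.0), 90.0) [472.6 -93.8  86. ]
```

View pics/c7.png

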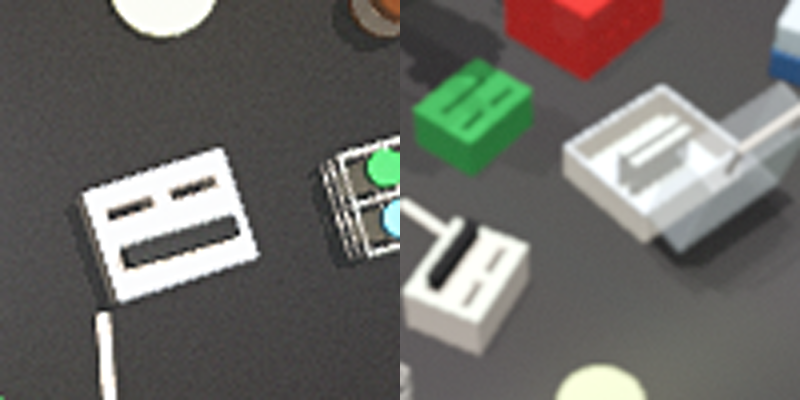

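The handle lies flat along the long slot, at top px (384.7,200.1), angle 73.6°, matching the slot. The hood is open, the cradle is empty and the arm is clear, so I hand in.

```bash
python3 -c "
from h import *
print(env.hand_in())"
```

```text
the job is handed in; nothing more can be done
None
```

I swung the hood over onto its stop, lifted the scraper out and lowered its blade into the white block's long slot. I let go only once the handle was seated, then handed in at about 14 s; no verdict is reported.

- **Seating:** the tool stopped at z = 80.6 mm, exactly the height predicted for a seated handle, and the upward force then rose to 17.5 N.
- **Final picture:** the handle lies in line with the slot (73.6° for both). Its centre is at about (509, −75) mm, against about (511, −75) for the slot. The hood is still open, the arm is clear, and the pen and dish in view look unmoved. I did not measure the other loose things again.
- **Disagreement:** the scene camera read about 1.5 px low, putting the slot at 52 mm high instead of 60 and about 6 mm off sideways. The blade showed the same offset, so I corrected for it. The two cameras then agreed to about 1–2 mm.

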